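# Withdraw the blue sample carrier through the tank guard

### The job

Take the sample carrier with the blue grip out of the soaking tank: its long foot is locked crosswise under the guard cover, so turn it in line with its opening and draw it up and out. Then stand it upright in the green drain tray and let go. Leave the carrier with the yellow grip where it is.

Things in the scene. Friction and masses are not known exactly. Their poses are not given: they have to be found in the camera images.
- blue_carrier_grip (a point): Centre of the blue grip, 44 (x) x 14 (y) x 36 (z) mm, of the upright loose carrier to take (0.3 kg, 132 mm tall). Below it a 10 mm rod and a steel foot 80 (x) x 24 (y) x 16 (z) mm, centred under the grip and parallel to it. This point is 114 mm above the foot's underside, which rests on the tank floor. x along foot and grip, y across their narrow side, z up. It may be in either half of the tank.
- yellow_carrier_grip (a point): Centre of the yellow grip of the other carrier, otherwise the same; it stands in the other half of the tank and stays there. Its top is 137 mm above the bench, so carry the blue one round it or lift its foot over it.
- tank: Pale tank, fixed, 150 (x) x 240 (y) mm; origin: centre of underside, floor at z = 5 mm. Steel guard cover from z = 50 to 56 mm with two openings centred at (0, +60) and (0, -60) mm, 110 mm long in x, 56 wide in y; a carrier's rod rises in each, within 5 mm of its centre. A foot passes only along the tank's x, to about 15 deg; it starts 45 to 80 deg off. Raised 10 mm it turns freely under the cover.
- drain_tray: Green drain tray, fixed, 180 (x) x 180 (y) mm, rim 12 mm high and 4 mm thick. Origin: centre of the underside; its inner floor is 4 mm above the bench. The carrier may stand in it at any yaw.

How it is judged:
On the way, in this order (a step that is already met when the one before it is completed fails the run):
1. the blue carrier is turned in line with its opening while its foot is still under the guard cover (angle between the x axis of blue_carrier_grip and the x axis of tank, either way round below 0.45 rad and height (world z) of blue_carrier_grip below 0.158 m), for 0.05 s.
2. the blue carrier is lifted clear above the guard cover (height (world z) of blue_carrier_grip above 0.17 m), for 0.05 s.
At the end, for the whole second after the job is handed in: The blue carrier stands upright (within about 6 degrees) on the floor of the drain tray (not on its rim: no more than 4 mm high), within the tray's walls, released; the yellow carrier is within 20 mm of where it was (x of blue_carrier_grip in the frame of drain_tray between -0.08 and 0.08 m and y of blue_carrier_grip in the frame of drain_tray between -0.08 and 0.08 m and z of blue_carrier_grip in the frame of drain_tray below 0.122 m and angle between blue_carrier_grip's own z axis and vertical below 0.1 rad and distance of yellow_carrier_grip from where it was at the start of the episode below 0.02 m); the robot touches nothing.
It fails at once if the yellow carrier is shifted by more than 20 mm (distance of yellow_carrier_grip from where it was at the start of the episode above 0.02 m).
It also fails if it takes over 38 s, if anything falls off the work surface, if the arm or the gripper's body presses on something with over 40 N, if the wrist force passes 120 N, or if a joint passes its speed limit or range.

### The arm

A 6-joint arm with a two-finger parallel gripper is mounted at the origin on a cart in front of the work surface, level with it; the furniture and walls round the work are solid. World frame = base frame: x ahead of the robot, y to its left, z up, the work surface at z = 0. Lengths are in m, angles in rad, forces in N, time in s.
With the tool pointing down it reaches from about 0.225 to 0.875 m from the base axis. Payload 3.4 kg.
Tool frame: the origin (TCP) lies at the very end of the fingers, on their centre line; the grasp point (between the pads) lies 19 mm behind it (grip_depth is the distance from the TCP to the grasp point, in m); x points along the fingers, z is the direction in which the jaws open and shut, and the axes are right-handed (so a half turn about x gives the same grasp; the last joint's range is limited). The gripper opens to 85 mm and grips with 20 to 120 N. Pads are 22 mm wide; open, the fingers measure 114 mm over their backs; the gripper's body (76 mm by 85 mm) begins 54 mm behind the grasp point. The pads swing forward as they close: fully open they stand 13 mm farther back than shut.
Start: joints at [-1.224, 0.276, 1.505, -0, 1.361, -0.121], TCP at [0.259, -0.513, 0.231] pointing down, gripper open.
Joint ranges: [-2.89, 2.89], [-0.75, 2.08], [0.22, 2.7], [-1.18, 4.32], [0.11, 2.71], [-2.7, 2.7]. Speed limits (rad/s): [2.57, 2.57, 3.14, 3.14, 3.14, 3.14].

### API

Orientations are given as a unit quaternion [w, x, y, z].
In Python, from rig import get_state, get_image, sign_off, grip_depth gives the robot as it stands. The module is installed in compiled form; this text tells all that it offers.
- The arm moves only by the tool arm_command, never from a script. Its argument "series" is a list of rows, each an object with "dp": the shift along the tool's x, y, z scaled (see below), a list of three; "angular": the turn, a rotation vector about the tool's x, y, z scaled (see below), a list of three; "gripper": the finger opening in mm, from 0 to 85.4. A call has exactly 8 rows; each row shifts and turns the pose as measured when the row begins, along the tool's axes as they then stand; what a row does not reach is not made up. The controller multiplies each number of a shift by 0.12 m and each number of a turn by 90 degrees. A row lasts 1/8 s, in which the tool goes at most 62.5 mm and 10.7 degrees, less where a joint would pass 70% of its speed; a pose out of reach is approached as far as the arm can. A call with a number of a shift or a turn outside -1 to 1 is refused whole. A call with a gripper value outside its range is refused whole. The fingers move at their own pace and stop on an object; "grip_force" is the grip in N (left out, the last holds). Time passes only in rows, so rows that do not move let the fingers close, or fill a call up. It gives the time, the measured TCP pose, the force and the opening at its end, in the units of the state.
- get_state(): the state, without advancing time (a new reading comes with each control period).
- get_image(name): name is "scene" or "top" or "wrist"; returns a dict with "image" (420x560x3 uint8, blue, green, red), "depth" (420x560 float32, m along the optical axis (not along the pixel's ray), 0 where there is no reading), "mtx" (3x3 intrinsics, pixels), "k1" (the pictures are not rectified: a ray, as slopes to the right and down, at radius r is drawn at 1 + k1 r^2 times it, then the intrinsics apply), "view" (4x4, takes a point from world to camera coordinates); the wrist camera has in their place "mount" (4x4, takes a point from camera to tool coordinates, whose origin is the TCP and whose axes are the tool frame's). Camera axes: x right, y up, looking along -z (the intrinsics and any distortion apply to the point x, -y, -z); pixel columns grow to the right and rows downward; lengths in m; the calibration is good to about 2 mm. A picture is of the moment at which its call begins: read the wrist's pose just before it.
- sign_off(): hands the job in, once; it reports no verdict.
The state is a dict: "clock": time; "qpos": joint angles; "qd": joint speeds; "effort": joint torques, N m; "position": TCP position; "ee_rot": TCP orientation; "contact_force": force on the tool from outside, world axes, zero at the start; "moment": the same for the moment, N m; "width": finger opening in m.
Only numpy, scipy, OpenCV 4.12 (cv2) and the standard library are available. Lean on these libraries where they do the work, as an engineer would, in place of code of your own. Each camera call takes 0.05 s, during which the arm holds its last target. There are 200 camera calls.

## Working session

There is one attempt and no reset: what is moved stays moved. The work goes in short steps, Python scripts to look and compute and a tool call to move; the robot and the scene stay as the last step left them, time stands still between calls to the robot, and variables do not carry over. Pictures are saved under pics/ and viewed, about 8 in all and at most 12, crops included, and the job is handed in when it is done.

Besides the shell and the picture viewer there is one more tool, called after ">>>" by a JSON object that holds its "op" and its "data", one argument or row to a line. arm_command: Moves the arm, as the interface text tells. Its arguments: {"type":"object","properties":{"series":{"type":"array","items":{"type":"object","properties":{"dp":{"type":"array","items":{"type":"number"}},"angular":{"type":"array","items":{"type":"number"}},"gripper":{"type":"number"}}}},"grip_force":{"type":"number"}},"required":["series"]}

```bash
mkdir -p pics; cat > h.py <<'E'
import numpy as np, cv2
from rig import get_state, get_image, sign_off, grip_depth
from scipy.spatial.transform import Rotation as R
def T_tool(s):
    q=s['ee_rot'];T=np.eye(4);T[:3,:3]=R.from_quat([q[1],q[2],q[3],q[0]]).as_matrix();T[:3,3]=s['position'];return T
def c2w(im,s=None):
    return np.linalg.inv(im['view']) if 'view' in im else T_tool(s)@im['mount']
def slopes(im,px):
    return cv2.undistortPoints(np.float32(px).reshape(-1,1,2),im['mtx'],np.array([im['k1'],0,0,0.])).reshape(-1,2)
def cloud(im,mask,s=None):
    v,u=np.nonzero(mask&(im['depth']>0)); n=slopes(im,np.c_[u,v]); d=im['depth'][v,u]
    P=np.c_[n[:,0]*d,-n[:,1]*d,-d,np.ones(len(d))]
    return (c2w(im,s)@P.T).T[:,:3]
def onplane(im,px,z,s=None):
    n=slopes(im,px);T=c2w(im,s);D=(T[:3,:3]@np.c_[n[:,0],-n[:,1],-np.ones(len(n))].T).T
    return T[:3,3]+D*((z-T[2,3])/D[:,2])[:,None]
def hsv(im): return cv2.cvtColor(im['image'],cv2.COLOR_BGR2HSV)
RNG={'blue':((100,120,50),(130,255,255)),'yellow':((20,120,80),(35,255,255)),'green':((40,70,40),(85,255,255))}
def mask(im,c): return cv2.inRange(hsv(im),*RNG[c])>0
E
python3 - <<'E'
from h import *
print(grip_depth, get_state())
a=get_image('top');b=get_image('scene')
cv2.imwrite('pics/top.png',a['image']);cv2.imwrite('pics/scene.png',b['image'])
for n,im in(('top',a),('scene',b)):
  for c in RNG:
    m=mask(im,c)
    if m.sum()<20: print(n,c,'none');continue
    P=cloud(im,m); print(n,c,m.sum(),np.percentile(P,[2,50,98],axis=0).round(3).tolist())
E
```

```text
0.0187 {'clock': 0.0, 'qpos': array([-1.22403920e+00,  2.76603030e-01,  1.50612971e+00,  1.00352204e-05,
        1.36068685e+00, -1.21012429e-01]), 'qd': array([-0.00162373,  0.00070668, -0.00109475, -0.00148089, -0.00077314,
       -0.00052076]), 'effort': array([-4.45853866e-04, -4.16776443e+01, -2.45803607e+01, -1.49216048e-04,
        1.09965907e-02, -1.28152475e-06]), 'position': array([ 0.25907917, -0.51274171,  0.23043648]), 'ee_rot': array([ 0.60176209,  0.37091315,  0.60276831, -0.37010295]), 'contact_force': array([ 0.16516628, -0.65084313,  0.16187161]), 'moment': array([-0.00036163, -0.03778922,  0.00235785]), 'width': 0.08539884716388114}
top blue 5977 [[0.403, -0.625, 0.026], [0.637, -0.54, 0.07], [0.77, 0.435, 0.242]]
top yellow 234 [[0.524, -0.113, 0.018], [0.544, 0.02, 0.129], [0.766, 0.055, 0.14]]
top green 5232 [[0.379, -0.484, 0.001], [0.471, -0.393, 0.005], [0.564, -0.299, 0.015]]
scene blue 4964 [[0.537, -0.591, 0.066], [0.595, -0.523, 0.068], [0.711, 0.451, 0.242]]
scene yellow 192 [[0.515, -0.294, 0.01], [0.551, 0.014, 0.135], [0.77, 0.064, 0.139]]
scene green 9976 [[0.0, -0.486, 0.001], [0.467, -0.391, 0.004], [0.565, 0.022, 0.22]]
```

View pics/top.png

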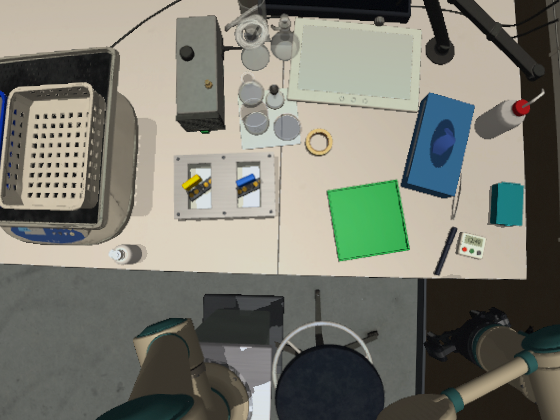

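View pics/scene.png

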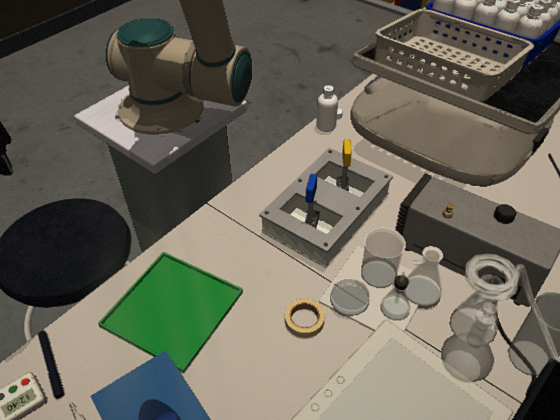

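The top view shows blue grip at about (247,183), yellow at (192,182), tray at (368,220), and the tank spanning (174-279, 153-220). The scene view agrees, with blue on the tray side of the tank.

```bash
python3 - <<'E'
from h import *
im=get_image('top')
def sub(c,x0,x1,y0,y1,im=im):
    m=mask(im,c);k=np.zeros_like(m);k[y0:y1,x0:x1]=1;return m&k
for c,b in(('blue',(232,264,165,205)),('yellow',(178,210,165,205))):
    m=sub(c,*b);P=cloud(im,m);P=P[P[:,2]>0.128]
    r=cv2.minAreaRect(np.float32(P[:,:2]*1000)); print(c,len(P),P.mean(0).round(4),r, np.percentile(P[:,2],[5,50,95]))
    q=P[:,:2]-P[:,:2].mean(0);w,V=np.linalg.eigh(q.T@q);print('axis deg',np.degrees(np.arctan2(V[1,1],V[0,1])))
m=sub('green',320,420,170,270);P=cloud(im,m);print('tray',cv2.minAreaRect(np.float32(P[:,:2]*1000)))
# tank cover: points at z~0.05-0.06 
k=np.zeros(im['depth'].shape,bool);k[140:235,160:295]=1
P=cloud(im,k);print(np.histogram(P[:,2],bins=np.arange(-.01,.15,.01)))
Q=P[(P[:,2]>.046)&(P[:,2]<.070)&(P[:,1]<0.2)];
print('tank',len(Q),np.median(Q[:,2]),cv2.minAreaRect(np.float32(Q[:,:2]*1000)))
cv2.imwrite('pics/crop.png',cv2.resize(im['image'][140:270,160:420],None,fx=3,fy=3,interpolation=cv2.INTER_CUBIC))
T=T_tool(get_state());print(T.round(3))
E
```

```text
blue 107 [ 0.5478 -0.0949  0.1368] ((548.3410034179688, -94.7093734741211), (12.19664478302002, 41.583595275878906), 23.914461135864258) [0.13233335 0.13697228 0.13991243]
axis deg 115.44479248741152
yellow 117 [0.5406 0.0268 0.1371] ((541.1283569335938, 27.285850524902344), (13.918477058410645, 42.9815788269043), 37.15788269042969) [0.13411352 0.1371913  0.13960844]
axis deg 126.04369067525911
tray ((473.28289794921875, -393.75836181640625), (181.991455078125, 183.72140502929688), 10.630489349365234)
(array([1197, 6376,  146,  358,    8,   11, 4140,  188,    5,    7,    1,
         16,   38,   40,  230]), array([-0.01,  0.  ,  0.01,  0.02,  0.03,  0.04,  0.05,  0.06,  0.07,
        0.08,  0.09,  0.1 ,  0.11,  0.12,  0.13,  0.14]))
tank 4333 0.05678400084884061 ((546.3616943359375, -34.13610076904297), (154.72470092773438, 244.8224639892578), 3.0078511238098145)
[[-0.     0.893  0.451  0.259]
 [ 0.001  0.451 -0.893 -0.513]
 [-1.     0.    -0.001  0.231]
 [ 0.     0.     0.     1.   ]]
```

View pics/crop.png

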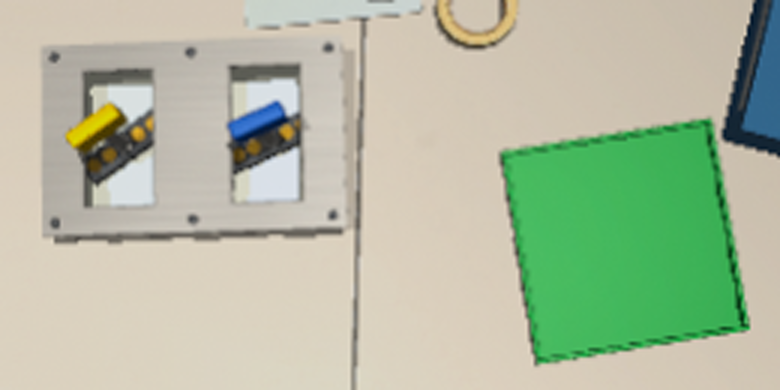

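```bash
cat >> h.py <<'E'
def plan(p,yaw,n,keep_down=True):
    """rows (tool-scaled) from the present pose to p with tool z at yaw (deg), tool x down"""
    s=get_state();T=T_tool(s);y=np.radians(yaw);z=np.array([np.cos(y),np.sin(y),0]);x=np.array([0,0,-1.])
    G=np.c_[x,np.cross(z,x),z]
    rv=R.from_matrix(T[:3,:3].T@G).as_rotvec();d=(np.array(p)-T[:3,3])/n;M=T[:3,:3]
    print('pos',T[:3,3].round(4),'yaw',np.degrees(np.arctan2(M[1,2],M[0,2])).round(2),'tilt',np.degrees(np.arccos(min(1,-M[2,0]))).round(2),'w',s['width'].round(4),'F',s['contact_force'].round(2),'t',s['clock'],'q6',s['qpos'][5].round(3))
    print('angular/row',(rv/n/(np.pi/2)).round(4).tolist(),'deg/row',np.degrees(np.linalg.norm(rv))/n)
    for i in range(n):
        print((M.T@d/.12).round(3).tolist()); M=M@R.from_rotvec(rv/n).as_matrix()
E
python3 -c "
from h import *
plan((.548,-.095,.225),24.5,10)"
```

```text
Traceback (most recent call last):
  File "h.py", line 25, in plan
    print('pos',T[:3,3].round(4),'yaw',np.degrees(np.arctan2(M[1,2],M[0,2])).round(2),'tilt',np.degrees(np.arccos(min(1,-M[2,0]))).round(2),'w',s['width'].round(4),'F',s['contact_force'].round(2),'t',s['clock'],'q6',s['qpos'][5].round(3))
                                                                                                                                                ^^^^^^^^^^^^^^^^
AttributeError: 'float' object has no attribute 'round'
```

```bash
sed -i "s/s\['width'\].round(4)/round(s['width'],4)/" h.py
python3 -c "
from h import *
plan((.548,-.095,.225),24.5,10)"
```

```text
pos [ 0.2592 -0.5128  0.2306] yaw -63.2 tilt 0.08 w 0.0857 F [ 0.17 -0.04 -0.27] t 0.15 q6 -0.121
angular/row [-0.0974, -0.0001, -0.0001] deg/row 8.769509427373235
[0.005, 0.372, -0.202]
[0.005, 0.398, -0.143]
[0.005, 0.416, -0.081]
[0.005, 0.423, -0.016]
[0.005, 0.421, 0.048]
[0.005, 0.408, 0.112]
[0.005, 0.386, 0.173]
[0.005, 0.356, 0.23]
[0.005, 0.316, 0.281]
[0.005, 0.27, 0.326]
```

>>> {"op": "arm_command", "data": {
  "series": [
    {"dp": [0.005, 0.372, -0.202], "angular": [-0.0974, 0, 0], "gripper": 60},
    {"dp": [0.005, 0.398, -0.143], "angular": [-0.0974, 0, 0], "gripper": 60},
    {"dp": [0.005, 0.416, -0.081], "angular": [-0.0974, 0, 0], "gripper": 60},
    {"dp": [0.005, 0.423, -0.016], "angular": [-0.0974, 0, 0], "gripper": 60},
    {"dp": [0.005, 0.421, 0.048], "angular": [-0.0974, 0, 0], "gripper": 60},
    {"dp": [0.005, 0.408, 0.112], "angular": [-0.0974, 0, 0], "gripper": 60},
    {"dp": [0.005, 0.386, 0.173], "angular": [-0.0974, 0, 0], "gripper": 60},
    {"dp": [0.005, 0.356, 0.23], "angular": [-0.0974, 0, 0], "gripper": 60}
  ],
  "grip_force": 80
}}

```text
clock: 1.15
position: [0.4899, -0.1684, 0.2234]
ee_rot: [0.705, -0.053, 0.705, 0.055]
contact_force: [0.6, 0.4, -0.9]
width: 0.0603
```

```bash
python3 -c "
from h import *
plan((.548,-.095,.225),24.5,6)"
```

```text
pos [ 0.4899 -0.1684  0.2234] yaw 8.78 tilt 0.16 w 0.0603 F [ 0.58  0.44 -0.86] t 1.15 q6 -0.62
angular/row [-0.0291, -0.0001, -0.0003] deg/row 2.6201200936574174
[-0.002, 0.088, 0.095]
[-0.002, 0.084, 0.099]
[-0.002, 0.079, 0.103]
[-0.002, 0.075, 0.107]
[-0.002, 0.07, 0.11]
[-0.002, 0.065, 0.113]
```

>>> {"op": "arm_command", "data": {
  "series": [
    {"dp": [-0.002, 0.088, 0.095], "angular": [-0.029, 0, 0], "gripper": 60},
    {"dp": [-0.002, 0.084, 0.099], "angular": [-0.029, 0, 0], "gripper": 60},
    {"dp": [-0.002, 0.079, 0.103], "angular": [-0.029, 0, 0], "gripper": 60},
    {"dp": [-0.002, 0.075, 0.107], "angular": [-0.029, 0, 0], "gripper": 60},
    {"dp": [-0.002, 0.07, 0.11], "angular": [-0.029, 0, 0], "gripper": 60},
    {"dp": [-0.002, 0.065, 0.113], "angular": [-0.029, 0, 0], "gripper": 60},
    {"dp": [0, 0, 0], "angular": [0, 0, 0], "gripper": 60},
    {"dp": [0, 0, 0], "angular": [0, 0, 0], "gripper": 60}
  ]
}}

```text
clock: 2.15
position: [0.5508, -0.0904, 0.2241]
ee_rot: [0.689, -0.155, 0.691, 0.156]
contact_force: [-0.0, -0.3, 0.6]
width: 0.06
```

```bash
python3 - <<'E'
from h import *
s=get_state();im=get_image('wrist');cv2.imwrite('pics/wrist.png',im['image'])
m=mask(im,'blue');n,l,st,ce=cv2.connectedComponentsWithStats(m.astype(np.uint8))
for i in range(1,n):
  if st[i,4]<150: continue
  P=cloud(im,l==i,s)
  if len(P)<50: print(st[i]);continue
  zt=np.percentile(P[:,2],98);Q=P[(P[:,2]>.130)&(P[:,2]<.145)]
  print(st[i],ce[i],zt,len(Q), cv2.minAreaRect(np.float32(Q[:,:2]*1000)) if len(Q)>20 else '')
plan((.548,-.095,.100),24.5,7)
E
```

```text
[267 227  15  18 248] [274.06451613 235.89516129] 0.1383507203945639 247 ((554.2586669921875, -105.98407745361328), (11.127507209777832, 15.047843933105469), 25.44032096862793)
pos [ 0.5508 -0.0904  0.2241] yaw 25.4 tilt 0.22 w 0.0601 F [ 0.38 -0.13 -1.19] t 2.2 q6 -0.731
angular/row [0.0014, -0.0002, -0.0003] deg/row 0.13187059781085245
[0.148, -0.004, -0.005]
[0.148, -0.004, -0.005]
[0.148, -0.004, -0.005]
[0.148, -0.004, -0.005]
[0.148, -0.004, -0.005]
[0.148, -0.004, -0.005]
[0.148, -0.004, -0.005]
```

View pics/wrist.png

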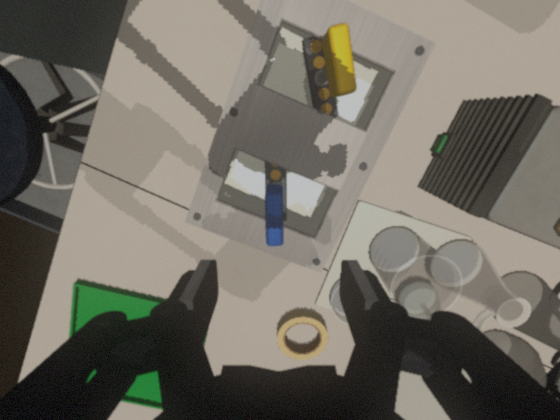

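The wrist view shows the blue grip at columns 267-284, rows 183-245, aligned with the fingers' centre plane. Its upper part is shaded, so my mask took only a portion. I'll redo the measurement with a wider mask.

```bash
python3 - <<'E'
from h import *
im=get_image('wrist');s=get_state()
m=cv2.inRange(hsv(im),(100,120,15),(135,255,255));k=np.zeros_like(m);k[170:255,255:295]=1;m=m*k>0
print(im['mount'].round(3).tolist())
P=cloud(im,m,s);Q=P[(P[:,2]>.130)&(P[:,2]<.145)]
print(len(P),len(Q),np.percentile(P[:,2],[5,50,95]),cv2.minAreaRect(np.float32(Q[:,:2]*1000)))
plan((.5485,-.0945,.100),24.5,7)
E
```

```text
[[-0.001, 0.298, -0.955, -0.143], [-0.001, 0.955, 0.298, 0.076], [1.0, 0.001, -0.0, 0.0], [0.0, 0.0, 0.0, 1.0]]
325 325 [0.13604171 0.13721143 0.13833039] ((548.8182983398438, -94.76707458496094), (11.118203163146973, 40.25048828125), 25.46002769470215)
pos [ 0.5508 -0.0905  0.2242] yaw 25.38 tilt 0.22 w 0.0599 F [0.51 0.6  0.8 ] t 2.25 q6 -0.731
angular/row [0.0014, -0.0002, -0.0003] deg/row 0.12947619179014588
[0.148, -0.004, -0.004]
[0.148, -0.004, -0.004]
[0.148, -0.003, -0.004]
[0.148, -0.003, -0.004]
[0.148, -0.003, -0.004]
[0.148, -0.003, -0.004]
[0.148, -0.003, -0.004]
```

The grip is at (0.549,-0.095), top at 0.137 as it must be, and its normal has a yaw of 25.5 deg, which matches the tool. I'll descend and grasp.

>>> {"op": "arm_command", "data": {
  "series": [
    {"dp": [0.14, -0.012, -0.015], "angular": [0, 0, 0], "gripper": 60},
    {"dp": [0.2, -0.012, -0.015], "angular": [0, 0, 0], "gripper": 60},
    {"dp": [0.2, 0, 0], "angular": [0, 0, 0], "gripper": 60},
    {"dp": [0.2, 0, 0], "angular": [0, 0, 0], "gripper": 60},
    {"dp": [0.14, 0, 0], "angular": [0, 0, 0], "gripper": 60},
    {"dp": [0.1, 0, 0], "angular": [0, 0, 0], "gripper": 60},
    {"dp": [0, 0, 0], "angular": [0, 0, 0], "gripper": 60},
    {"dp": [0, 0, 0], "angular": [0, 0, 0], "gripper": 60}
  ]
}}

```text
clock: 3.25
position: [0.5479, -0.0983, 0.1053]
ee_rot: [0.69, -0.154, 0.69, 0.153]
contact_force: [-0.5, 0.2, 0.5]
width: 0.0598
```

```bash
python3 -c "
from h import *
plan((.5488,-.0948,.100),25.5,1)"
```

```text
pos [ 0.5479 -0.0983  0.1053] yaw 25.1 tilt 0.06 w 0.0598 F [-0.53  0.21  0.5 ] t 3.25 q6 -0.739
angular/row [-0.0045, -0.0001, 0.0006] deg/row 0.4084501944662727
[0.044, 0.023, 0.019]
```

>>> {"op": "arm_command", "data": {
  "series": [
    {"dp": [0.04, 0.02, 0.016], "angular": [-0.004, 0, 0], "gripper": 60},
    {"dp": [0, 0, 0], "angular": [0, 0, 0], "gripper": 40},
    {"dp": [0, 0, 0], "angular": [0, 0, 0], "gripper": 20},
    {"dp": [0, 0, 0], "angular": [0, 0, 0], "gripper": 5},
    {"dp": [0, 0, 0], "angular": [0, 0, 0], "gripper": 5},
    {"dp": [0, 0, 0], "angular": [0, 0, 0], "gripper": 5},
    {"dp": [0, 0, 0], "angular": [0, 0, 0], "gripper": 5},
    {"dp": [0, 0, 0], "angular": [0, 0, 0], "gripper": 5}
  ]
}}

```text
clock: 4.25
position: [0.5497, -0.0953, 0.102]
ee_rot: [0.691, -0.157, 0.689, 0.155]
contact_force: [-0.1, 0.8, 0.6]
width: 0.0133
```

```bash
python3 -c "
from h import *
plan((.549,-.0945,.114),25.5,1)"
```

```text
pos [ 0.5497 -0.0953  0.102 ] yaw 25.49 tilt 0.22 w 0.0133 F [-0.08  0.78  0.58] t 4.25 q6 -0.74
angular/row [-0.0001, 0.0013, 0.002] deg/row 0.21819376649023595
[-0.1, 0.008, -0.002]
```

Gripped at 13.3 mm (14 mm expected). I'll lift about 14 mm in small steps and check the load.

>>> {"op": "arm_command", "data": {
  "series": [
    {"dp": [-0.03, 0, 0], "angular": [0, 0, 0], "gripper": 5},
    {"dp": [-0.03, 0, 0], "angular": [0, 0, 0], "gripper": 5},
    {"dp": [-0.03, 0, 0], "angular": [0, 0, 0], "gripper": 5},
    {"dp": [-0.03, 0, 0], "angular": [0, 0, 0], "gripper": 5},
    {"dp": [0, 0, 0], "angular": [0, 0, 0], "gripper": 5},
    {"dp": [0, 0, 0], "angular": [0, 0, 0], "gripper": 5},
    {"dp": [0, 0, 0], "angular": [0, 0, 0], "gripper": 5},
    {"dp": [0, 0, 0], "angular": [0, 0, 0], "gripper": 5}
  ]
}}

```text
clock: 5.25
position: [0.5488, -0.095, 0.1164]
ee_rot: [0.69, -0.157, 0.689, 0.155]
contact_force: [0.3, 0.3, -2.5]
width: 0.0133
```

```bash
python3 -c "
from h import *
print(get_state()['moment'])
plan((.5495,-.094,.116),93,8)"
```

```text
[0.02230358 0.00741273 0.04118855]
pos [ 0.5488 -0.095   0.1164] yaw 25.49 tilt 0.1 w 0.0133 F [ 0.33  0.35 -2.49] t 5.25 q6 -0.74
angular/row [-0.0938, -0.0, 0.0001] deg/row 8.438627915766842
[0.0, 0.001, 0.001]
[0.0, 0.0, 0.001]
[0.0, 0.0, 0.001]
[0.0, 0.0, 0.001]
[0.0, -0.0, 0.001]
[0.0, -0.0, 0.001]
[0.0, -0.0, 0.001]
[0.0, -0.001, 0.001]
```

>>> {"op": "arm_command", "data": {
  "series": [
    {"dp": [0, 0, 0], "angular": [-0.09, 0, 0], "gripper": 5},
    {"dp": [0, 0, 0], "angular": [-0.094, 0, 0], "gripper": 5},
    {"dp": [0, 0, 0], "angular": [-0.094, 0, 0], "gripper": 5},
    {"dp": [0, 0, 0], "angular": [-0.094, 0, 0], "gripper": 5},
    {"dp": [0, 0, 0], "angular": [-0.094, 0, 0], "gripper": 5},
    {"dp": [0, 0, 0], "angular": [-0.094, 0, 0], "gripper": 5},
    {"dp": [0, 0, 0], "angular": [-0.094, 0, 0], "gripper": 5},
    {"dp": [0, 0, 0], "angular": [-0.09, 0, 0], "gripper": 5}
  ]
}}

```text
clock: 6.25
position: [0.5483, -0.0949, 0.1155]
ee_rot: [-0.479, 0.52, -0.48, -0.52]
contact_force: [-1.3, -0.5, -1.9]
width: 0.0133
```

```bash
python3 -c "
from h import *
print(get_state()['moment'])
plan((.5495,-.094,.116),93,2)"
```

```text
[-0.00667795  0.009083   -0.04473901]
pos [ 0.5483 -0.0949  0.1155] yaw 94.67 tilt 0.05 w 0.0133 F [-1.31 -0.48 -1.88] t 6.25 q6 -1.948
angular/row [0.0093, -0.0002, -0.0002] deg/row 0.8352400444954504
[-0.002, -0.005, 0.003]
[-0.002, -0.005, 0.003]
```

>>> {"op": "arm_command", "data": {
  "series": [
    {"dp": [0, -0.005, 0.004], "angular": [0.015, 0, 0], "gripper": 5},
    {"dp": [0, -0.005, 0.004], "angular": [0, 0, 0], "gripper": 5},
    {"dp": [0, 0, 0], "angular": [0, 0, 0], "gripper": 5},
    {"dp": [0, 0, 0], "angular": [0, 0, 0], "gripper": 5},
    {"dp": [0, 0, 0], "angular": [0, 0, 0], "gripper": 5},
    {"dp": [0, 0, 0], "angular": [0, 0, 0], "gripper": 5},
    {"dp": [0, 0, 0], "angular": [0, 0, 0], "gripper": 5},
    {"dp": [0, 0, 0], "angular": [0, 0, 0], "gripper": 5}
  ]
}}

```text
clock: 7.25
position: [0.5494, -0.0937, 0.1154]
ee_rot: [0.487, -0.512, 0.488, 0.512]
contact_force: [-0.8, 0.1, -1.9]
width: 0.013
```

```bash
python3 -c "
from h import *
plan((.5495,-.094,.215),93,6)
cv2.imwrite('pics/w2.png',np.hstack([get_image('wrist')['image'][:,80:480],get_image('scene')['image'][100:300,200:400].repeat(2,0).repeat(2,1)[:,:].copy()[:400] if 0 else cv2.resize(get_image('scene')['image'][100:310,200:400],(400,420))]))"
```

```text
pos [ 0.5494 -0.0937  0.1154] yaw 92.87 tilt 0.06 w 0.013 F [-0.8   0.07 -1.86] t 7.25 q6 -1.914
angular/row [-0.0002, -0.0001, -0.0001] deg/row 0.023123981313642943
[-0.138, 0.0, -0.0]
[-0.138, 0.0, -0.0]
[-0.138, -0.0, -0.0]
[-0.138, -0.0, -0.0]
[-0.138, -0.0, -0.0]
[-0.138, -0.0, -0.0]
```

View pics/w2.png

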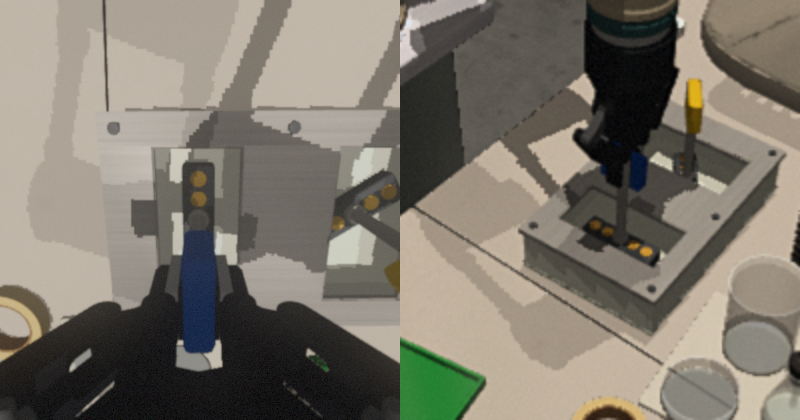

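In the wrist view (left half) the foot, columns 182-214, lies parallel to and centred in the opening, columns 153-242. The scene view (right half) agrees. I'll draw it up.

>>> {"op": "arm_command", "data": {
  "series": [
    {"dp": [-0.08, 0, 0], "angular": [0, 0, 0], "gripper": 5},
    {"dp": [-0.12, 0, 0], "angular": [0, 0, 0], "gripper": 5},
    {"dp": [-0.14, 0, 0], "angular": [0, 0, 0], "gripper": 5},
    {"dp": [-0.14, 0, 0], "angular": [0, 0, 0], "gripper": 5},
    {"dp": [-0.14, 0, 0], "angular": [0, 0, 0], "gripper": 5},
    {"dp": [-0.14, 0, 0], "angular": [0, 0, 0], "gripper": 5},
    {"dp": [-0.1, 0, 0], "angular": [0, 0, 0], "gripper": 5},
    {"dp": [0, 0, 0], "angular": [0, 0, 0], "gripper": 5}
  ]
}}

```text
clock: 8.35
position: [0.5508, -0.094, 0.2292]
ee_rot: [-0.488, 0.515, -0.486, -0.51]
contact_force: [0.6, 0.1, -2.0]
width: 0.0133
```

```bash
python3 -c "
from h import *
plan((.473,-.394,.205),70,12)"
```

```text
pos [ 0.5508 -0.094   0.2292] yaw 92.87 tilt 0.4 w 0.0133 F [ 0.61  0.06 -2.05] t 8.35 q6 -1.914
angular/row [0.0212, -0.0001, 0.0004] deg/row 1.9065384194139126
[0.017, 0.064, -0.205]
[0.017, 0.058, -0.207]
[0.017, 0.051, -0.209]
[0.017, 0.044, -0.211]
[0.017, 0.037, -0.212]
[0.017, 0.03, -0.213]
[0.017, 0.022, -0.214]
[0.017, 0.015, -0.215]
[0.017, 0.008, -0.215]
[0.017, 0.001, -0.215]
[0.017, -0.006, -0.215]
[0.017, -0.013, -0.215]
```

>>> {"op": "arm_command", "data": {
  "series": [
    {"dp": [0, 0.064, -0.15], "angular": [0.021, 0, 0], "gripper": 5},
    {"dp": [0, 0.058, -0.207], "angular": [0.021, 0, 0], "gripper": 5},
    {"dp": [0, 0.051, -0.209], "angular": [0.021, 0, 0], "gripper": 5},
    {"dp": [0, 0.044, -0.211], "angular": [0.021, 0, 0], "gripper": 5},
    {"dp": [0.017, 0.037, -0.212], "angular": [0.021, 0, 0], "gripper": 5},
    {"dp": [0.017, 0.03, -0.213], "angular": [0.021, 0, 0], "gripper": 5},
    {"dp": [0.017, 0.022, -0.214], "angular": [0.021, 0, 0], "gripper": 5},
    {"dp": [0.017, 0.015, -0.215], "angular": [0.021, 0, 0], "gripper": 5}
  ]
}}

```text
clock: 9.35
position: [0.488, -0.2976, 0.2151]
ee_rot: [0.552, -0.438, 0.556, 0.441]
contact_force: [-0.3, -0.5, -1.7]
width: 0.0128
```

```bash
python3 -c "
from h import *
plan((.473,-.394,.17),70,6)"
```

```text
pos [ 0.488  -0.2976  0.2151] yaw 76.83 tilt 0.42 w 0.0128 F [-0.33 -0.45 -1.73] t 9.35 q6 -2.005
angular/row [0.0127, -0.0004, -0.0007] deg/row 1.140851899892425
[0.063, -0.011, -0.135]
[0.063, -0.013, -0.135]
[0.063, -0.016, -0.135]
[0.063, -0.018, -0.134]
[0.063, -0.021, -0.134]
[0.063, -0.024, -0.133]
```

>>> {"op": "arm_command", "data": {
  "series": [
    {"dp": [0.063, -0.011, -0.135], "angular": [0.01, 0, 0], "gripper": 5},
    {"dp": [0.063, -0.013, -0.135], "angular": [0.01, 0, 0], "gripper": 5},
    {"dp": [0.063, -0.016, -0.13], "angular": [0.01, 0, 0], "gripper": 5},
    {"dp": [0.063, -0.018, -0.13], "angular": [0.01, 0, 0], "gripper": 5},
    {"dp": [0.063, -0.021, -0.13], "angular": [0.01, 0, 0], "gripper": 5},
    {"dp": [0.06, -0.02, -0.06], "angular": [0, 0, 0], "gripper": 5},
    {"dp": [0, 0, 0], "angular": [0, 0, 0], "gripper": 5},
    {"dp": [0, 0, 0], "angular": [0, 0, 0], "gripper": 5}
  ]
}}

```text
clock: 10.35
position: [0.4733, -0.3901, 0.1643]
ee_rot: [0.57, -0.412, 0.575, 0.418]
contact_force: [0.4, 0.5, -2.4]
width: 0.0129
```

```bash
python3 -c "
from h import *
plan((.473,-.394,.105),70,4)
cv2.imwrite('pics/s3.png',get_image('scene')['image'])"
```

```text
pos [ 0.4733 -0.3901  0.1643] yaw 71.87 tilt 0.65 w 0.0129 F [ 0.39  0.48 -2.41] t 10.35 q6 -2.052
angular/row [0.0052, -0.0002, -0.0018] deg/row 0.4948513901712575
[0.123, -0.003, -0.008]
[0.123, -0.003, -0.008]
[0.123, -0.003, -0.008]
[0.123, -0.002, -0.008]
```

View pics/s3.png

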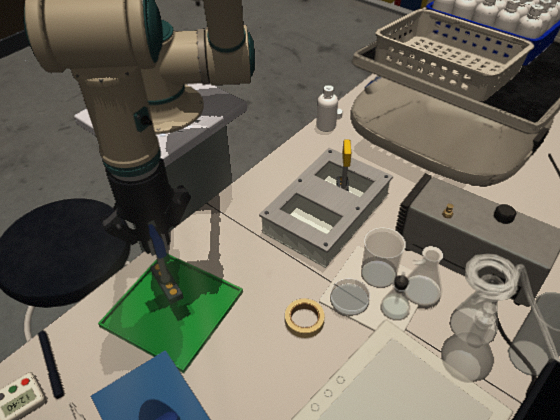

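The carrier hangs over the tray centre (foot at about (172,290)), leaning in the picture just as the arm does, so it's upright. Yellow stands untouched at (346,165). I'll lower it.

>>> {"op": "arm_command", "data": {
  "series": [
    {"dp": [0.06, -0.003, -0.01], "angular": [0.005, 0, -0.007], "gripper": 5},
    {"dp": [0.1, -0.003, -0.01], "angular": [0.005, 0, 0], "gripper": 5},
    {"dp": [0.1, 0, -0.01], "angular": [0, 0, 0], "gripper": 5},
    {"dp": [0.08, 0, 0], "angular": [0, 0, 0], "gripper": 5},
    {"dp": [0.05, 0, 0], "angular": [0, 0, 0], "gripper": 5},
    {"dp": [0, 0, 0], "angular": [0, 0, 0], "gripper": 5},
    {"dp": [0, 0, 0], "angular": [0, 0, 0], "gripper": 5},
    {"dp": [0, 0, 0], "angular": [0, 0, 0], "gripper": 5}
  ]
}}

```text
clock: 11.4
position: [0.4731, -0.3929, 0.1146]
ee_rot: [0.576, -0.411, 0.576, 0.41]
contact_force: [0.3, 0.4, -1.9]
width: 0.0134
```

```bash
python3 -c "
from h import *
plan((.473,-.394,.101),70,3)"
```

```text
pos [ 0.4731 -0.3929  0.1146] yaw 70.99 tilt 0.06 w 0.0134 F [ 0.29  0.36 -1.93] t 11.4 q6 -2.045
angular/row [0.0037, -0.0002, 0.0001] deg/row 0.33187022673948186
[0.038, -0.001, -0.003]
[0.038, -0.001, -0.003]
[0.038, -0.001, -0.003]
```

>>> {"op": "arm_command", "data": {
  "series": [
    {"dp": [0.03, 0, 0], "angular": [0, 0, 0], "gripper": 5},
    {"dp": [0.03, 0, 0], "angular": [0, 0, 0], "gripper": 5},
    {"dp": [0.02, 0, 0], "angular": [0, 0, 0], "gripper": 5},
    {"dp": [0.02, 0, 0], "angular": [0, 0, 0], "gripper": 5},
    {"dp": [0.01, 0, 0], "angular": [0, 0, 0], "gripper": 5},
    {"dp": [0, 0, 0], "angular": [0, 0, 0], "gripper": 5},
    {"dp": [0, 0, 0], "angular": [0, 0, 0], "gripper": 5},
    {"dp": [0, 0, 0], "angular": [0, 0, 0], "gripper": 5}
  ]
}}

```text
clock: 12.4
position: [0.4735, -0.3932, 0.1011]
ee_rot: [0.576, -0.411, 0.576, 0.41]
contact_force: [0.3, -0.8, -2.9]
width: 0.0128
```

```bash
python3 -c "
from h import *
plan((.473,-.394,.101),71,3);print(get_state()['moment'])"
```

```text
pos [ 0.4735 -0.3932  0.1011] yaw 71.0 tilt 0.14 w 0.0128 F [ 0.27 -0.76 -2.95] t 12.4 q6 -2.045
angular/row [-0.0, -0.0003, 0.0004] deg/row 0.04635582639529918
[0.0, 0.0, -0.002]
[0.0, 0.0, -0.002]
[0.0, 0.0, -0.002]
[0.01047105 0.01498669 0.03739669]
```

Not in contact yet, or only just; I'll creep down about 1 mm per row-pair.

>>> {"op": "arm_command", "data": {
  "series": [
    {"dp": [0.012, 0, 0], "angular": [0, 0, 0], "gripper": 5},
    {"dp": [0, 0, 0], "angular": [0, 0, 0], "gripper": 5},
    {"dp": [0, 0, 0], "angular": [0, 0, 0], "gripper": 5},
    {"dp": [0, 0, 0], "angular": [0, 0, 0], "gripper": 5},
    {"dp": [0, 0, 0], "angular": [0, 0, 0], "gripper": 5},
    {"dp": [0, 0, 0], "angular": [0, 0, 0], "gripper": 5},
    {"dp": [0, 0, 0], "angular": [0, 0, 0], "gripper": 5},
    {"dp": [0, 0, 0], "angular": [0, 0, 0], "gripper": 5}
  ]
}}

```text
clock: 13.4
position: [0.4737, -0.3935, 0.101]
ee_rot: [0.576, -0.412, 0.576, 0.409]
contact_force: [-0.4, -0.2, 0.1]
width: 0.0131
```

The load has gone from -2.9 to about 0 N, so the foot is standing on the floor. I'll release it and withdraw.

>>> {"op": "arm_command", "data": {
  "series": [
    {"dp": [0, 0, 0], "angular": [0, 0, 0], "gripper": 20},
    {"dp": [0, 0, 0], "angular": [0, 0, 0], "gripper": 35},
    {"dp": [0, 0, 0], "angular": [0, 0, 0], "gripper": 50},
    {"dp": [0, 0, 0], "angular": [0, 0, 0], "gripper": 60},
    {"dp": [0, 0, 0], "angular": [0, 0, 0], "gripper": 60},
    {"dp": [-0.1, 0, 0], "angular": [0, 0, 0], "gripper": 60},
    {"dp": [-0.2, 0, 0], "angular": [0, 0, 0], "gripper": 60},
    {"dp": [-0.3, 0, 0], "angular": [0, 0, 0], "gripper": 60}
  ]
}}

```text
clock: 14.4
position: [0.4727, -0.3925, 0.1739]
ee_rot: [0.576, -0.41, 0.576, 0.411]
contact_force: [1.1, -0.9, 0.1]
width: 0.0601
```

>>> {"op": "arm_command", "data": {
  "series": [
    {"dp": [-0.3, 0, 0], "angular": [0, 0, 0], "gripper": 60},
    {"dp": [-0.2, 0, 0], "angular": [0, 0, 0], "gripper": 60},
    {"dp": [-0.1, 0, 0], "angular": [0, 0, 0], "gripper": 60},
    {"dp": [0, 0, 0], "angular": [0, 0, 0], "gripper": 60},
    {"dp": [0, 0, 0], "angular": [0, 0, 0], "gripper": 60},
    {"dp": [0, 0, 0], "angular": [0, 0, 0], "gripper": 60},
    {"dp": [0, 0, 0], "angular": [0, 0, 0], "gripper": 60},
    {"dp": [0, 0, 0], "angular": [0, 0, 0], "gripper": 60}
  ]
}}

```text
clock: 15.4
position: [0.4727, -0.3924, 0.2506]
ee_rot: [0.576, -0.411, 0.576, 0.41]
contact_force: [-0.9, -0.7, -0.8]
width: 0.06
```

```bash
python3 - <<'E'
from h import *
s=get_state();w=get_image('wrist');b=get_image('scene');print(s['position'],s['contact_force'],s['clock'])
for n,im,ss in(('wrist',w,s),('scene',b,None)):
  for c,lo,hi,ctr in(('blue',(100,120,15),(135,255,255),(.474,-.393)),('yellow',*RNG['yellow'],(.541,.027))):
    P=cloud(im,cv2.inRange(hsv(im),lo,hi)>0,ss);P=P[(np.hypot(P[:,0]-ctr[0],P[:,1]-ctr[1])<.045)&(P[:,2]>.09)&(P[:,2]<.15)]
    Q=P[P[:,2]>.13] if len(P) else P
    print(n,c,len(P),len(Q), Q.mean(0).round(4) if len(Q)>10 else '',cv2.minAreaRect(np.float32(Q[:,:2]*1000)) if len(Q)>10 else '', np.percentile(P[:,2],[2,98]) if len(P)>10 else '')
cv2.imwrite('pics/end.png',np.hstack([cv2.resize(w['image'],(400,300)),cv2.resize(b['image'],(400,300))]))
E
```

```text
[ 0.47268307 -0.39240414  0.25063917] [-0.88504551 -0.6524542  -0.80369387] 15.4
wrist blue 570 567 [ 0.4721 -0.3943  0.1361] ((471.91741943359375, -393.83575439453125), (12.031426429748535, 41.514549255371094), 71.27169799804688) [0.13436997 0.13757899]
wrist yellow 0 0   
scene blue 203 127 [ 0.4781 -0.3976  0.1348] ((474.0008544921875, -394.8842468261719), (12.822591781616211, 39.82384490966797), 71.501220703125) [0.10519426 0.13683688]
scene yellow 180 109 [0.5423 0.0249 0.1359] ((540.8689575195312, 27.09320068359375), (12.135733604431152, 48.05261993408203), 34.61956787109375) [0.10494549 0.13828421]
```

View pics/end.png

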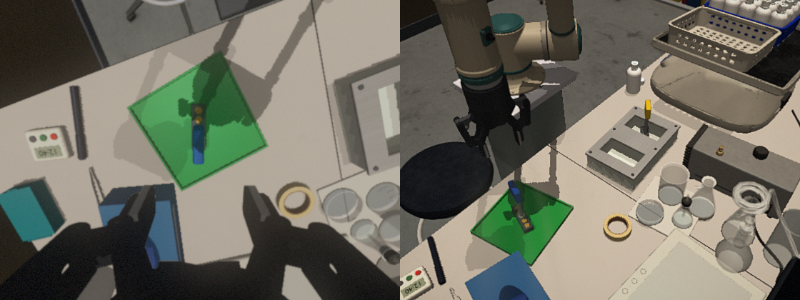

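The blue carrier stands in the middle of the tray (left half (198,135), right half (520,205)). The gripper is clear above it and yellow hasn't moved. I'm handing the job in.

```bash
python3 -c "
from rig import sign_off
print(sign_off())"
```

```text
the job is handed in; nothing more can be done
None
```

I gripped the blue carrier, lifted it about 14 mm, turned it about 67° in line with its opening and drew it up out of the tank. I then stood it in the green drain tray, let go and backed off. The job was handed in at about 15.5 s; no verdict was reported.

Last checks before handing in:
- **Position:** the blue grip is at about (0.472, -0.394), within 2 mm of the tray centre.
- **Height and upright:** its top is at 0.136 m, which is what an upright carrier on the tray floor should read. I judged upright from that height and the pictures and did not measure the tilt angle separately.
- **Yellow carrier:** it measures within about 2 mm of where it was at the start.
- **Gripper:** it is open and about 11 cm above the carrier, and the force reading is about 1 N, near zero.

No check failed. The only disagreement was 1–2 mm in the blue grip's position between the wrist and scene views, within the calibration tolerance.

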